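# Seal the push-top canisters, shortest first

### The job

The three push-top canisters have been refilled and are still unsealed: with the fingertips, press down the round button on each lid, first on the shortest canister, then on the middle one and last on the tallest. Press lightly, and only press: leave each canister standing where it is, neither shoved, tipped nor lifted, and do not disturb the other things on the worktop.

Things in the scene. Friction and masses are not known exactly. Their poses are not given: they have to be found in the camera images.
- small_canister: the shortest of three loose push-top canisters: upright white cylinder 90 mm across with a beech lid 92 mm across, lid's top 85 mm above the worktop; a round steel button 40 mm across in the middle of the lid. Origin: centre of its underside, z up. Weighs about 0.3 to 1.1 kg; stands free, so it can be shoved or tipped.
- small_button_top (a point): centre of the upper face of the shortest canister's button (moves with the button; with the button fully up it is 15 mm above the lid's top, 100 mm above the worktop).
- small_button (a joint): how far the shortest canister's button is pushed down, in m: 0 fully up, 0.012 fully down, where the lid's rubber seal stops it firmly (3 mm then still stand above the lid). It starts at 0 to 0.002. It slides against about 3 N of friction, has no return spring and stays where it is left; the lid counts as sealed from 0.006, half-way.
- middle_canister: the middle of three loose push-top canisters: upright white cylinder 90 mm across with a beech lid 92 mm across, lid's top 120 mm above the worktop; a round steel button 40 mm across in the middle of the lid. Origin: centre of its underside, z up. Weighs about 0.3 to 1.1 kg; stands free, so it can be shoved or tipped.
- middle_button_top (a point): centre of the upper face of the middle canister's button (moves with the button; with the button fully up it is 15 mm above the lid's top, 135 mm above the worktop).
- middle_button (a joint): how far the middle canister's button is pushed down, in m: 0 fully up, 0.012 fully down, where the lid's rubber seal stops it firmly (3 mm then still stand above the lid). It starts at 0 to 0.002. It slides against about 3 N of friction, has no return spring and stays where it is left; the lid counts as sealed from 0.006, half-way.
- tall_canister: the tallest of three loose push-top canisters: upright white cylinder 90 mm across with a beech lid 92 mm across, lid's top 155 mm above the worktop; a round steel button 40 mm across in the middle of the lid. Origin: centre of its underside, z up. Weighs about 0.3 to 1.1 kg; stands free, so it can be shoved or tipped.
- tall_button_top (a point): centre of the upper face of the tallest canister's button (moves with the button; with the button fully up it is 15 mm above the lid's top, 170 mm above the worktop).
- tall_button (a joint): how far the tallest canister's button is pushed down, in m: 0 fully up, 0.012 fully down, where the lid's rubber seal stops it firmly (3 mm then still stand above the lid). It starts at 0 to 0.002. It slides against about 3 N of friction, has no return spring and stays where it is left; the lid counts as sealed from 0.006, half-way.
- plain_jar: bystander: white jar 74 mm across, 99 mm tall, with a plain beech lid that has no button; loose; origin under its centre
- mug: bystander: blue mug 80 mm across, 90 mm tall, handle at its +y side; loose; origin under its centre
- spoon: bystander: wooden spoon 240 mm long lying on the worktop along its own x axis; loose
- fruit_bowl: bystander: white bowl 216 mm across filled with fruit, 146 mm tall; origin under its centre
- salt_shaker: bystander: small steel salt shaker 40 mm across, 75 mm tall; loose; origin under its centre
Things that resemble listed ones, but are neither listed nor needed, are in the scene too. What is shaped like the middle_canister but yellow is not meant.

How it is judged:
By the outcome, as a careful person would: the job done as asked, in the order asked, and still so for the second after the job is handed in, with the robot touching nothing.
It also fails if it takes over 51 s, if anything falls off the work surface, if the arm or the gripper's body presses on something with over 40 N, if the wrist force passes 120 N, or if a joint passes its speed limit or range.

### The arm

A 6-joint arm with a two-finger parallel gripper is mounted at the origin on the work surface. World frame = base frame: x ahead of the robot, y to its left, z up, the work surface at z = 0. Lengths are in m, angles in rad, forces in N, time in s.
With the tool pointing down it reaches from about 0.35 to 0.975 m from the base axis. Payload 4.9 kg.
Tool frame: the origin (TCP) lies at the centre of the arm's flange, where the gripper is bolted on; the fingertips stand 173 mm ahead of it and the grasp point (between the pads) lies 155 mm ahead of it; z points along the fingers, y is the line along which they close (so a half turn about z gives the same grasp; the last joint's range is limited). The gripper opens to 85 mm and grips with 20 to 120 N. Pads are 22 mm wide; open, the fingers measure 114 mm over their backs; the gripper's body (76 mm by 85 mm) begins 54 mm behind the grasp point. The pads swing forward as they close: fully open they stand 13 mm farther back than shut.
Start: joints at [1.001, 0.053, 1.613, -0, 1.476, -0.119], TCP at [0.272, 0.563, 0.405] pointing down, gripper open.
Joint ranges: [-3.01, 3.01], [-1.01, 2.22], [0.06, 2.58], [-1.02, 4.17], [0.09, 2.62], [-3.14, 3.14]. Speed limits (rad/s): [2.57, 2.57, 3.14, 3.14, 3.14, 3.14].

### API

Orientations are given as a rotation vector (axis times angle).
In Python, from plant import bot, viewer, models gives the robot as it stands.
- The arm moves only by the tool drive_tool, never from a script. Its argument "series" is a list of rows, each an object with "dp": the shift along the world's x, y, z in units of 0.6 m (1.0 is 0.6 m), a list of three; "turn": the turn about the world's z in units of 45 degrees (1.0 is 45 degrees); "claw": the finger opening in mm, from 0 to 85.4. A call has 1 to 12 rows; each row is the pose to reach, as a shift and turn from the pose commanded when the call began; what a row does not reach only later rows make up. A row lasts 1/12 s, in which the tool goes at most 41.7 mm and 7.16 degrees, less where a joint would pass 70% of its speed; a pose out of reach is approached as far as the arm can. A call with a number of a shift or a turn outside -1 to 1 is refused whole. A call with a gripper value outside its range is refused whole. The fingers move at their own pace and stop on an object; "force" is the grip in N (left out, the last holds). Time passes only in rows, so rows that repeat a pose let the fingers close. It gives the time, the measured TCP pose, the force, the opening and the grip force at its end, in the units of the state.
- bot.state(): the state, without advancing time (a new reading comes with each control period).
- viewer.camera(name): name is "side" or "top"; returns a dict with "pixels" (480x640x3 uint8, red, green, blue), "range_z" (480x640 float32, m along the optical axis (not along the pixel's ray), 0 where there is no reading), "fovy" (degrees; the focal length in pixels is half the picture's height over the tangent of half this angle, whatever the lens; pixels are square), "cx", "cy" (the principal point, pixels), "k1" (the pictures are not rectified: a ray, as slopes to the right and down, at radius r is drawn at 1 + k1 r^2 times it, then the intrinsics apply), "extrinsics" (4x4, takes a point from camera to world coordinates). Camera axes: x right, y down, z forward; pixel columns grow to the right and rows downward; lengths in m; the calibration is good to about 2 mm. A picture is of the moment at which its call begins.
- bot.close_job(): hands the job in; it is judged then, once.
Trained networks look in a picture, given as the dict that the camera call returned (one of the last four; its "shot" number tells which), for a name from the list of things; names that differ only in an ending like _2 or _b are one class to them, and where a whole thing is asked for, a point or a joint stands for the part that bears it (a point fixed in the world has none). Each returns a list of dicts, best first, with "score" (0 to 1); they miss things now and then, are a little off and sometimes report something else, mostly with a low value. They report only what shows in the picture. A call takes as long as a camera call. They do not tell look-alikes from the thing itself.
- models.boxes_of(picture, name): "point" ([column, row] in pixels, amid what is visible of it).
- models.trace(picture, name): "mask" (480x640 bool, what is visible of it) and "point" ([column, row] in pixels, amid what is visible of it).
The state is a dict: "t": time; "joints": joint angles; "qvel": joint speeds; "tau": joint torques, N m; "tool_pos": TCP position; "tcp_rot": TCP orientation; "wrist_force": force on the tool from outside, world axes, zero at the start; "wrist_torque": the same for the moment, N m; "gripper_width": finger opening in m; "grasp_force": force on a finger pad.
Only numpy, scipy, OpenCV 4.12 (cv2) and the standard library are available. Lean on these libraries where they do the work, as an engineer would, in place of code of your own. Each camera call takes 0.05 s, during which the arm holds its last target. There are 200 camera calls.

## Working session

There is one attempt and no reset: what is moved stays moved. The work goes in short steps, Python scripts to look and compute and a tool call to move; the robot and the scene stay as the last step left them, time stands still between calls to the robot, and variables do not carry over. Pictures are saved under pics/ and viewed, at most 10 in all, crops included, and the job is handed in when it is done.

Besides the shell and the picture viewer there is one more tool, called after "Request:" as name(argument=value, ...) on one line, values as JSON. drive_tool: Moves the arm, as the interface text tells. Its arguments: {"type":"object","properties":{"series":{"type":"array"},"force":{"type":"number"}},"required":["series"]}

```bash
mkdir -p pics; cat > h.py <<'E'
import numpy as np, cv2
from plant import bot, viewer, models
def cloud(p):
    H,W=p["range_z"].shape; f=H/2/np.tan(np.radians(p["fovy"])/2)
    u,v=np.meshgrid(np.arange(W),np.arange(H))
    x=(u-p["cx"])/f; y=(v-p["cy"])/f
    a,b=x.copy(),y.copy()
    for _ in range(20):
        s=1+p["k1"]*(a*a+b*b); a,b=x/s,y/s
    z=p["range_z"]; P=np.stack([a*z,b*z,z],-1); E=np.array(p["extrinsics"])
    W=P@E[:3,:3].T+E[:3,3]; W[z<=0]=np.nan
    return W
E
python3 - <<'E'
from h import *
s=bot.state(); print(s["t"],s["tool_pos"],s["tcp_rot"],s["wrist_force"],s["gripper_width"])
ims=[]
for c in ("top","side"):
    p=viewer.camera(c); W=cloud(p); cv2.imwrite(f"pics/{c}0.png",p["pixels"][:,:,::-1])
    print(c,np.round(p["extrinsics"],2).tolist())
    for n in ("small_canister","middle_canister","tall_canister","small_button_top","plain_jar","mug","fruit_bowl","salt_shaker","spoon"):
        for d in models.trace(p,n)[:5]:
            if d["score"]<.25: continue
            Q=W[d["mask"]]; Q=Q[~np.isnan(Q[:,0])]
            if len(Q)<5: continue
            print(n,round(d["score"],2),np.round(d["point"]),"med",np.round(np.median(Q,0),3),"zmax",np.round(np.percentile(Q[:,2],98),3))
E
```

```text
0.0 [0.27215598 0.56234812 0.40349521] [-7.01965393e-01 -3.06148526e+00  2.94510107e-03] [-0.14079804 -0.37543143 -0.36728375] 0.08518600427045973
top [[0.03, -0.98, 0.2, 0.32], [-1.0, -0.03, 0.02, -0.15], [-0.01, -0.2, -0.98, 1.33], [0.0, 0.0, 0.0, 1.0]]
small_canister 0.93 [370. 262.] med [ 0.498 -0.251  0.085] zmax 0.101
small_canister 0.75 [200. 323.] med [0.358 0.118 0.068] zmax 0.078
middle_canister 0.89 [256. 149.] med [0.738 0.003 0.119] zmax 0.137
middle_canister 0.67 [258. 223.] med [ 0.572 -0.005  0.12 ] zmax 0.136
tall_canister 0.6 [153. 238.] med [0.529 0.212 0.153] zmax 0.171
small_button_top 0.73 [373. 260.] med [ 0.501 -0.251  0.098] zmax 0.103
plain_jar 0.63 [183. 163.] med [0.711 0.169 0.097] zmax 0.103
plain_jar 0.44 [257. 215.] med [ 0.58  -0.001  0.133] zmax 0.138
mug 0.75 [272. 299.] med [ 0.411 -0.028  0.009] zmax 0.093
fruit_bowl 0.61 [533. 248.] med [ 0.54  -0.592  0.077] zmax 0.143
fruit_bowl 0.55 [271. 301.] med [ 0.412 -0.028  0.009] zmax 0.093
fruit_bowl 0.25 [256. 218.] med [ 0.58  -0.001  0.133] zmax 0.138
salt_shaker 0.77 [198. 327.] med [0.358 0.119 0
[... 783 characters left out ...]
1] zmax 0.099
tall_canister 0.74 [324. 394.] med [0.538 0.249 0.153] zmax 0.17
small_button_top 0.67 [352. 216.] med [ 0.505 -0.247  0.097] zmax 0.101
plain_jar 0.65 [236. 375.] med [0.719 0.192 0.096] zmax 0.102
mug 0.73 [389. 304.] med [ 0.41  -0.035  0.052] zmax 0.09
mug 0.71 [410. 370.] med [0.364 0.137 0.054] zmax 0.075
fruit_bowl 0.96 [340. 136.] med [ 0.544 -0.578  0.078] zmax 0.14
fruit_bowl 0.74 [311. 302.] med [0.582 0.024 0.116] zmax 0.134
fruit_bowl 0.63 [237. 376.] med [0.719 0.192 0.096] zmax 0.102
salt_shaker 0.69 [408. 369.] med [0.363 0.137 0.052] zmax 0.075
spoon 0.78 [247. 243.] med [ 0.756 -0.204  0.013] zmax 0.022
spoon 0.42 [314. 284.] med [0.584 0.004 0.132] zmax 0.136
```

View pics/top0.png

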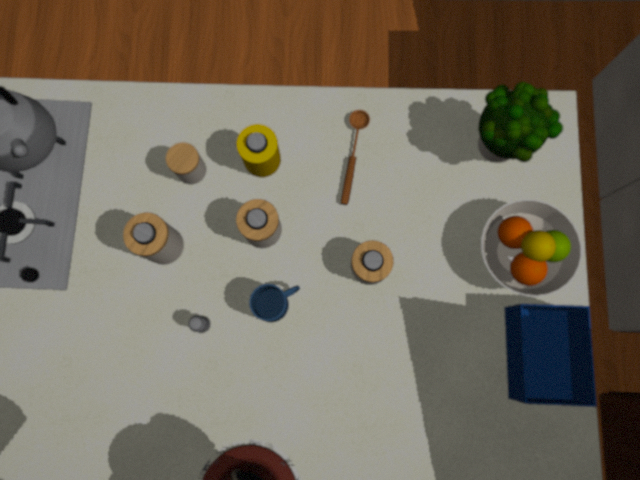

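View pics/side0.png

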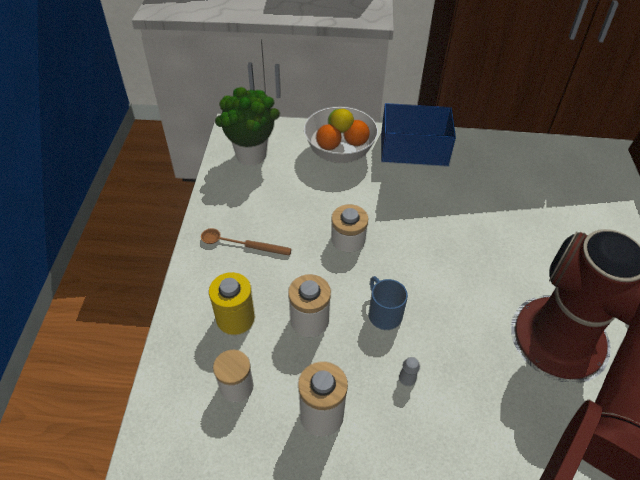

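```bash
python3 - <<'E'
from h import *
for c in ("top","side"):
    p=viewer.camera(c); W=cloud(p)
    for n,x,y,h in (("small",.503,-.25,.085),("mid",.582,0,.12),("midB",.742,.005,.12),("tall",.538,.225,.155)):
        m=np.hypot(W[...,0]-x,W[...,1]-y)<.075
        b=m&(W[...,2]>h+.009)&(W[...,2]<h+.02)
        l=m&(abs(W[...,2]-h)<.005)
        Q=W[b]; L=W[l]
        e=lambda A:[round(float(v),4) for v in cv2.minEnclosingCircle(A[:,:2].astype(np.float32))[0]]+[round(float(cv2.minEnclosingCircle(A[:,:2].astype(np.float32))[1]),4)]
        print(c,n,"button",len(Q),e(Q),np.round(np.median(Q,0),4),"lid",e(L),np.round(np.median(L[:,2]),4),"rgb",p["pixels"][m&(W[...,2]>.03)&(W[...,2]<h-.025)].mean(0).round())
E
```

```text
top small button 253 [0.5025, -0.2528, 0.02] [ 0.502  -0.2528  0.0983] lid [0.5024, -0.2525, 0.0461] 0.0848 rgb [77. 70. 60.]
top mid button 253 [0.5811, -0.0006, 0.0202] [ 0.5806 -0.0011  0.1333] lid [0.5811, -0.0008, 0.0464] 0.1197 rgb [92. 87. 80.]
top midB button 244 [0.7516, 0.0083, 0.0203] [0.7512 0.0078 0.1345] lid [0.7524, 0.0085, 0.0464] 0.1196 rgb [85. 69.  5.]
top tall button 295 [0.5371, 0.2261, 0.0209] [0.5366 0.2258 0.169 ] lid [0.5364, 0.2263, 0.0459] 0.1547 rgb [99. 94. 87.]
side small button 154 [0.5052, -0.2528, 0.0216] [ 0.5065 -0.2527  0.0977] lid [0.5049, -0.2516, 0.0489] 0.0843 rgb [111. 110. 105.]
side mid button 230 [0.5848, 0.0002, 0.0213] [5.842e-01 5.000e-04 1.325e-01] lid [0.5829, -0.0003, 0.0471] 0.1194 rgb [110. 109. 104.]
side midB button 249 [0.7548, 0.0093, 0.021] [0.7533 0.0102 0.1339] lid [0.7538, 0.0083, 0.0477] 0.1193 rgb [104.  90.  28.]
side tall button 367 [0.5392, 0.226, 0.0215] [0.5393 0.2272 0.1688] lid [0.5396, 0.2263, 0.0469] 0.1544 rgb [110. 108. 104.]
```

The top view shows the small canister at (372,262), the middle one at (258,218) and the tall one at (147,235). The look-alikes are the yellow canister at (257,148) and the jar at (183,160). The measured heights and diameters match the ones given. I'll close the fingers and go over the small canister.

Request:
drive_tool(series=[{"dp": [0.193, -0.68, 0], "turn": 0, "claw": 0}, {"dp": [0.193, -0.68, 0], "turn": 0, "claw": 0}, {"dp": [0.193, -0.68, 0], "turn": 0, "claw": 0}, {"dp": [0.193, -0.68, 0], "turn": 0, "claw": 0}, {"dp": [0.193, -0.68, 0], "turn": 0, "claw": 0}, {"dp": [0.193, -0.68, 0], "turn": 0, "claw": 0}, {"dp": [0.193, -0.68, 0], "turn": 0, "claw": 0}, {"dp": [0.193, -0.68, 0], "turn": 0, "claw": 0}, {"dp": [0.193, -0.68, 0], "turn": 0, "claw": 0}, {"dp": [0.193, -0.68, 0], "turn": 0, "claw": 0}, {"dp": [0.193, -0.68, 0], "turn": 0, "claw": 0}, {"dp": [0.193, -0.68, 0], "turn": 0, "claw": 0}])

```text
t: 2.1
tool_pos: [0.3886, 0.1525, 0.405]
tcp_rot: [0.71, 3.059, 0.001]
wrist_force: [-0.1, 0.3, -0.3]
gripper_width: 0.0002
grasp_force: 0.0
```

Request:
drive_tool(series=[{"dp": [0.192, -0.676, 0], "turn": 0, "claw": 0}, {"dp": [0.192, -0.676, 0], "turn": 0, "claw": 0}, {"dp": [0.192, -0.676, 0], "turn": 0, "claw": 0}, {"dp": [0.192, -0.676, 0], "turn": 0, "claw": 0}, {"dp": [0.192, -0.676, 0], "turn": 0, "claw": 0}, {"dp": [0.192, -0.676, 0], "turn": 0, "claw": 0}, {"dp": [0.192, -0.676, 0], "turn": 0, "claw": 0}, {"dp": [0.192, -0.676, 0], "turn": 0, "claw": 0}, {"dp": [0.192, -0.676, 0], "turn": 0, "claw": 0}, {"dp": [0.192, -0.676, 0], "turn": 0, "claw": 0}, {"dp": [0.192, -0.676, -0.05], "turn": 0, "claw": 0}, {"dp": [0.192, -0.676, -0.1], "turn": 0, "claw": 0}])

```text
t: 3.1
tool_pos: [0.5055, -0.2525, 0.3463]
tcp_rot: [0.703, 3.057, -0.002]
wrist_force: [-0.4, 0.7, -1.0]
gripper_width: 0.0002
grasp_force: 0.0
```

Request:
drive_tool(series=[{"dp": [-0.002, 0, -0.04], "turn": 0, "claw": 0}, {"dp": [-0.002, 0, -0.075], "turn": 0, "claw": 0}, {"dp": [-0.002, 0, -0.1], "turn": 0, "claw": 0}, {"dp": [-0.002, 0, -0.11], "turn": 0, "claw": 0}, {"dp": [-0.002, 0, -0.11], "turn": 0, "claw": 0}, {"dp": [-0.002, 0, -0.11], "turn": 0, "claw": 0}])

```text
t: 3.6
tool_pos: [0.5029, -0.2502, 0.2792]
tcp_rot: [0.7, 3.062, 0.0]
wrist_force: [0.4, 0.4, 0.3]
gripper_width: 0.0003
grasp_force: 0.0
```

```bash
python3 - <<'E'
from h import *
p=viewer.camera("side"); W=cloud(p)
cv2.imwrite("pics/side1.png",cv2.resize(p["pixels"][130:280,250:450,::-1],(800,600)))
print(bot.state()["tool_pos"],bot.state()["wrist_force"])
m=(np.hypot(W[...,0]-.5035,W[...,1]+.2525)<.035)&(W[...,2]>.101)&(W[...,2]<.16)
if m.any(): print(m.sum(),W[m].min(0).round(4),W[m].max(0).round(4))
E
```

```text
[ 0.50303334 -0.25059791  0.28000801] [0.71778745 0.90357083 0.66715143]
133 [ 0.4795 -0.2741  0.101 ] [ 0.5206 -0.2208  0.1596]
```

View pics/side1.png

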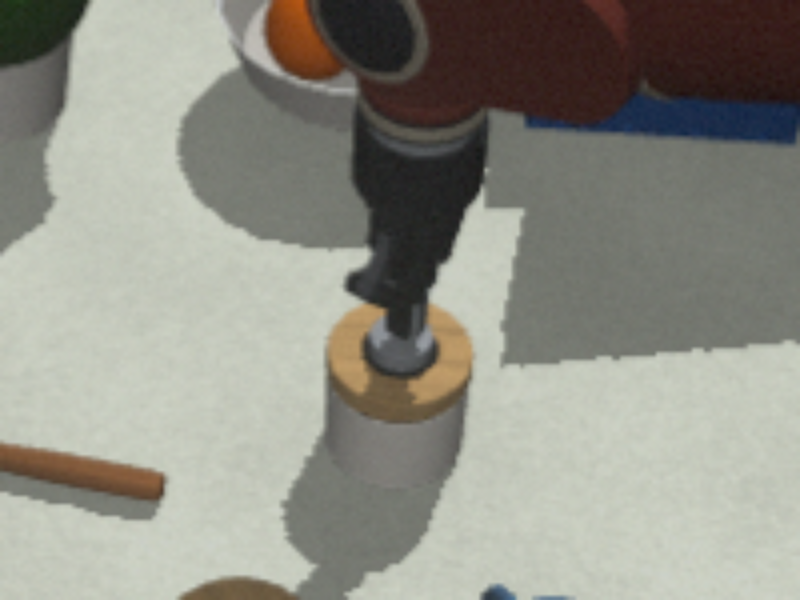

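The crop shows the closed fingertips at (403,333), just above the button at (401,345) and centred on it. I'll press slowly.

Request:
drive_tool(series=[{"dp": [0.001, -0.003, -0.004], "turn": 0, "claw": 0}, {"dp": [0.001, -0.003, -0.008], "turn": 0, "claw": 0}, {"dp": [0.001, -0.003, -0.011], "turn": 0, "claw": 0}, {"dp": [0.001, -0.003, -0.014], "turn": 0, "claw": 0}, {"dp": [0.001, -0.003, -0.017], "turn": 0, "claw": 0}, {"dp": [0.001, -0.003, -0.02], "turn": 0, "claw": 0}, {"dp": [0.001, -0.003, -0.023], "turn": 0, "claw": 0}, {"dp": [0.001, -0.003, -0.026], "turn": 0, "claw": 0}, {"dp": [0.001, -0.003, -0.026], "turn": 0, "claw": 0}, {"dp": [0.001, -0.003, -0.026], "turn": 0, "claw": 0}])

```text
t: 4.48
tool_pos: [0.5027, -0.2529, 0.263]
tcp_rot: [0.702, 3.062, -0.0]
wrist_force: [1.2, -1.5, 1.2]
gripper_width: 0.0
grasp_force: 0.7
```

Request:
drive_tool(series=[{"dp": [0, 0, 0.02], "turn": 0, "claw": 0}, {"dp": [0, 0, 0.07], "turn": 0, "claw": 0}, {"dp": [0, 0, 0.13], "turn": 0, "claw": 0}, {"dp": [0, 0, 0.19], "turn": 0, "claw": 0}, {"dp": [0.01, 0.05, 0.19], "turn": 0, "claw": 0}, {"dp": [0.03, 0.1, 0.19], "turn": 0, "claw": 0}])

```text
t: 4.98
tool_pos: [0.5207, -0.1934, 0.3816]
tcp_rot: [0.706, 3.055, -0.003]
wrist_force: [0.0, -1.0, -0.2]
gripper_width: 0.0003
grasp_force: 0.0
```

```bash
cat >> h.py <<'E'
def check():
    s=bot.state(); print(s["t"],s["tool_pos"],s["wrist_force"])
    for c in ("top","side"):
        p=viewer.camera(c); W=cloud(p)
        for n,x,y,h in (("small",.503,-.2525,.085),("mid",.5825,0,.12),("tall",.538,.226,.155)):
            r=np.hypot(W[...,0]-x,W[...,1]-y); b=(r<.013)&(W[...,2]<h+.02); l=(r>.028)&(r<.055)&(abs(W[...,2]-h)<.006)
            L=W[l]
            if b.sum()>20 and len(L)>50:
                print(c,n,"button-lid mm",b.sum(),((np.median(W[b][:,2])-np.median(L[:,2]))*1e3).round(1),"lid",len(L),[round(float(v),4) for v in cv2.minEnclosingCircle(L[:,:2].astype(np.float32))[0]])
E
python3 -c "
from h import *
check()"
```

```text
4.9833 [ 0.52067092 -0.19343185  0.38161045] [ 0.01585477 -0.9510934  -0.22217632]
top small button-lid mm 73 4.3 lid 533 [0.5022, -0.2529]
top mid button-lid mm 111 13.4 lid 857 [0.5807, -0.0007]
top tall button-lid mm 124 14.6 lid 910 [0.5362, 0.2268]
side small button-lid mm 64 5.2 lid 529 [0.5074, -0.2521]
side mid button-lid mm 97 13.7 lid 748 [0.5844, 0.0007]
side tall button-lid mm 145 14.8 lid 1167 [0.5394, 0.2263]
```

Small sealed (about 10 mm down, canister not moved). Next is the middle one.

Request:
drive_tool(series=[{"dp": [0.103, 0.322, 0], "turn": 0, "claw": 0}, {"dp": [0.103, 0.322, 0], "turn": 0, "claw": 0}, {"dp": [0.103, 0.322, 0], "turn": 0, "claw": 0}, {"dp": [0.103, 0.322, 0], "turn": 0, "claw": 0}, {"dp": [0.103, 0.322, 0], "turn": 0, "claw": 0}, {"dp": [0.103, 0.322, 0], "turn": 0, "claw": 0}, {"dp": [0.103, 0.322, -0.04], "turn": 0, "claw": 0}, {"dp": [0.103, 0.322, -0.07], "turn": 0, "claw": 0}, {"dp": [0.103, 0.322, -0.09], "turn": 0, "claw": 0}, {"dp": [0.103, 0.322, -0.104], "turn": 0, "claw": 0}, {"dp": [0.103, 0.322, -0.104], "turn": 0, "claw": 0}, {"dp": [0.103, 0.322, -0.104], "turn": 0, "claw": 0}])

```text
t: 6.08
tool_pos: [0.5824, -0.0002, 0.3146]
tcp_rot: [-0.703, -3.061, 0.0]
wrist_force: [-1.2, -0.5, 0.0]
gripper_width: 0.0003
grasp_force: 0.0
```

Request:
drive_tool(series=[{"dp": [0, 0, -0.005], "turn": 0, "claw": 0}, {"dp": [0, 0, -0.009], "turn": 0, "claw": 0}, {"dp": [0, 0, -0.012], "turn": 0, "claw": 0}, {"dp": [0, 0, -0.015], "turn": 0, "claw": 0}, {"dp": [0, 0, -0.018], "turn": 0, "claw": 0}, {"dp": [0, 0, -0.021], "turn": 0, "claw": 0}, {"dp": [0, 0, -0.024], "turn": 0, "claw": 0}, {"dp": [0, 0, -0.027], "turn": 0, "claw": 0}, {"dp": [0, 0, -0.028], "turn": 0, "claw": 0}, {"dp": [0, 0, -0.028], "turn": 0, "claw": 0}])

```text
t: 6.92
tool_pos: [0.5826, 0.0003, 0.2978]
tcp_rot: [0.702, 3.061, -0.0]
wrist_force: [1.3, -0.7, 2.7]
gripper_width: -0.0001
grasp_force: 1.1
```

Request:
drive_tool(series=[{"dp": [0, 0, 0.02], "turn": 0, "claw": 0}, {"dp": [0, 0, 0.07], "turn": 0, "claw": 0}, {"dp": [0, 0, 0.13], "turn": 0, "claw": 0}, {"dp": [0, 0, 0.17], "turn": 0, "claw": 0}, {"dp": [0, 0.06, 0.17], "turn": 0, "claw": 0}, {"dp": [-0.02, 0.12, 0.17], "turn": 0, "claw": 0}, {"dp": [-0.02, 0.15, 0.17], "turn": 0, "claw": 0}, {"dp": [-0.02, 0.15, 0.17], "turn": 0, "claw": 0}])

```text
t: 7.58
tool_pos: [0.5697, 0.0933, 0.4005]
tcp_rot: [-0.696, -3.063, -0.002]
wrist_force: [0.1, -0.3, -0.3]
gripper_width: -0.0002
grasp_force: 0.0
```

```bash
python3 -c "
from h import *
check()"
```

```text
7.5833 [0.56969157 0.09331473 0.40051419] [ 0.12486021 -0.26455343 -0.3296239 ]
top small button-lid mm 113 4.6 lid 842 [0.5027, -0.2526]
top mid button-lid mm 109 4.0 lid 841 [0.5804, -0.0006]
top tall button-lid mm 74 14.7 lid 245 [0.5591, 0.2102]
side tall button-lid mm 148 14.7 lid 1172 [0.5397, 0.2266]
```

Request:
drive_tool(series=[{"dp": [-0.054, 0.227, 0], "turn": 0, "claw": 0}, {"dp": [-0.054, 0.227, 0], "turn": 0, "claw": 0}, {"dp": [-0.054, 0.227, 0], "turn": 0, "claw": 0}, {"dp": [-0.054, 0.227, 0], "turn": 0, "claw": 0}, {"dp": [-0.054, 0.227, 0], "turn": 0, "claw": 0}, {"dp": [-0.054, 0.227, -0.03], "turn": 0, "claw": 0}, {"dp": [-0.054, 0.227, -0.06], "turn": 0, "claw": 0}, {"dp": [-0.054, 0.227, -0.075], "turn": 0, "claw": 0}, {"dp": [-0.054, 0.227, -0.083], "turn": 0, "claw": 0}, {"dp": [-0.054, 0.227, -0.083], "turn": 0, "claw": 0}, {"dp": [-0.054, 0.227, -0.083], "turn": 0, "claw": 0}])

```text
t: 8.6
tool_pos: [0.5386, 0.2258, 0.3505]
tcp_rot: [0.704, 3.061, -0.0]
wrist_force: [-0.1, 0.4, 0.1]
gripper_width: -0.0001
grasp_force: 0.0
```

Tips are at about 0.177 and the target is 0.160.

Request:
drive_tool(series=[{"dp": [0, 0, -0.005], "turn": 0, "claw": 0}, {"dp": [0, 0, -0.009], "turn": 0, "claw": 0}, {"dp": [0, 0, -0.012], "turn": 0, "claw": 0}, {"dp": [0, 0, -0.015], "turn": 0, "claw": 0}, {"dp": [0, 0, -0.018], "turn": 0, "claw": 0}, {"dp": [0, 0, -0.021], "turn": 0, "claw": 0}, {"dp": [0, 0, -0.024], "turn": 0, "claw": 0}, {"dp": [0, 0, -0.027], "turn": 0, "claw": 0}, {"dp": [0, 0, -0.028], "turn": 0, "claw": 0}, {"dp": [0, 0, -0.028], "turn": 0, "claw": 0}])

```text
t: 9.43
tool_pos: [0.5382, 0.2266, 0.3332]
tcp_rot: [0.702, 3.062, 0.0]
wrist_force: [1.2, -0.5, 1.5]
gripper_width: -0.0001
grasp_force: 1.1
```

Request:
drive_tool(series=[{"dp": [0, 0, 0.02], "turn": 0, "claw": 0}, {"dp": [0, 0, 0.07], "turn": 0, "claw": 0}, {"dp": [0, 0, 0.1], "turn": 0, "claw": 0}, {"dp": [0, 0.06, 0.12], "turn": 0, "claw": 0}, {"dp": [-0.02, 0.12, 0.12], "turn": 0, "claw": 0}, {"dp": [-0.08, 0.18, 0.12], "turn": 0, "claw": 0}, {"dp": [-0.14, 0.24, 0.12], "turn": 0, "claw": 0}, {"dp": [-0.2, 0.3, 0.12], "turn": 0, "claw": 0}, {"dp": [-0.25, 0.35, 0.12], "turn": 0, "claw": 0}, {"dp": [-0.25, 0.38, 0.12], "turn": 0, "claw": 0}, {"dp": [-0.25, 0.38, 0.12], "turn": 0, "claw": 0}, {"dp": [-0.25, 0.38, 0.12], "turn": 0, "claw": 0}])

```text
t: 10.43
tool_pos: [0.3864, 0.4562, 0.4056]
tcp_rot: [-0.696, -3.063, 0.0]
wrist_force: [0.2, -0.5, -0.2]
gripper_width: -0.0001
grasp_force: 0.0
```

```bash
python3 -c "
from h import *
check()
cv2.imwrite('pics/top2.png',viewer.camera('top')['pixels'][:,:,::-1])"
```

```text
10.4333 [0.38639806 0.45616525 0.40556804] [ 0.18561445 -0.47555546 -0.15460014]
top small button-lid mm 108 4.5 lid 840 [0.5026, -0.2527]
top mid button-lid mm 113 4.3 lid 855 [0.581, -0.0002]
top tall button-lid mm 122 5.0 lid 916 [0.537, 0.2269]
side small button-lid mm 63 4.9 lid 525 [0.5074, -0.2527]
side mid button-lid mm 97 4.5 lid 776 [0.5854, 0.0001]
side tall button-lid mm 146 4.9 lid 1159 [0.5395, 0.2258]
```

View pics/top2.png

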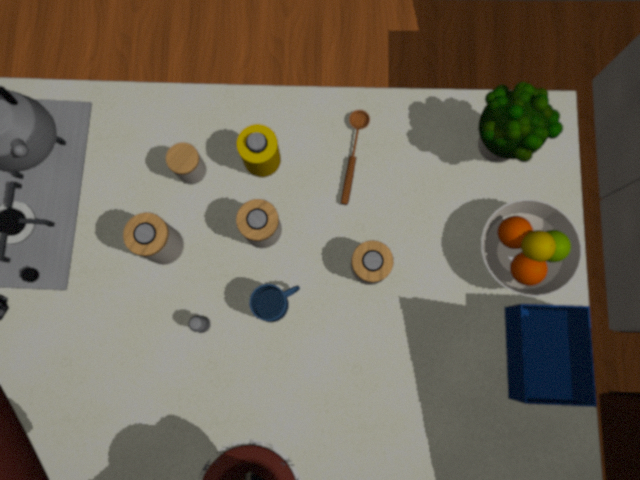

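All three buttons are down about 10 mm: small at (372,262), middle at (258,218) and tall at (147,235). Everything stands where it was, and the arm is clear.

```bash
python3 -c "
from plant import bot
print(bot.close_job())"
```

```text
the job is handed in; nothing more can be done
None
```

I pressed all three lid buttons about 10 mm down (sealed from 6 mm), in the order small, middle, tall; the final pictures show the canisters and everything else where they were, and the job is handed in.

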